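# Latch the reference block into the beam and take a reading

### The job

Take a reference reading on the small optical rig: push on the ribbed face of the orange thumb plate to drive its sprung slide all the way in until the slide meets the stop pin, then let it go so that it springs back and latches at its middle position, with the amber glass block in the beam. Then, with the slide latched, press the green key on top of the grey meter fully down and let it come up again; do not press the red key. Only push and press with the fingertips or the outside of the fingers: do not pick anything up, leave the block sitting in the slide, and leave the loose things around the rig and meter where they stand.

Things in the scene. Friction and masses are not known exactly. Their poses are not given: they have to be found in the camera images.
- rig: rig, bolted down: black base plate 200 x 84 x 10 mm (its origin 85 mm from the near end) with lamp and detector on side wings (1 to 51 mm ahead, 50 to 115 mm to each side, 90 mm high), a sprung slide between, a small brass pawl beside it that catches the slide by itself, a brass spring cartridge to 155 mm ahead. Origin: underside, on the slide's centre line; x: push direction, y: lamp side, z up
- thumb_face (a point): centre of the ribbed push face of the orange thumb plate, upright at the slide's rear end; face 54 mm wide, 34 to 88 mm above the table, this point at 61 mm; plate 6 mm thick. x axis: push direction (level, into the face), y along the face, z up. Nothing taller than 22 mm stands within 90 mm behind the face. Moves with the slide; 106 mm behind the rig's origin when the slide is out
- slide (a joint): slide travel in m: 0 out (sprung there at the start), 0.026 latched mid, 0.042 at the stop pin. Return spring 4 N (out) to 7 N (stop), damper 1.4 N at 50 mm/s, riding over the pawl adds about 1 N from 10 to 30 mm. The pawl drops in only once the slide has passed about 31 mm; let go well before, it springs right out; let go from the stop, it returns to 26 mm and stays
- stop_pin (a point): top of the steel stop pin, 8 mm across, 46 mm above the table, ahead of the slide
- beam_cross (a point): the point on the rig midway between lamp and detector, 26 mm ahead of the rig's origin on the slide's centre line, 56.5 mm above the table, where the block's centre belongs
- block_center (a point): centre of the amber glass reference block, 12.5 x 12.5 x 45 mm, standing loose, upright, in a square pocket 22 mm deep on the slide, 106 mm ahead of the thumb face (top 79 mm above the table); z axis up. It rides with the slide
- meter: the grey meter lying flat, fixed, 170 x 112 x 34 mm high, display towards its +x end, keys towards its -x end; origin under its centre
- green_key_top (a point): centre of the top of the green round key, 22 mm across, 56 mm above the table when up, in a 38 mm round black collar 46 mm high; pressed straight down
- green_key (a joint): travel of the green key: 0 up, 0.005 fully down (5 N); springs back by itself
- red_key_top (a point): centre of the top of the red round key, same size, 56 mm to the side of the green key; leave it
- red_key (a joint): travel of the red key: 0 up, 0.005 fully down (5 N)
- post_holder: post holder: a loose black upright cylinder, 25 mm across, 66 mm tall overall, on a 31 mm foot; origin under its centre. A bystander
- lens_mount: lens mount: a loose black lens ring 48 mm across on a steel post and round foot, 92 mm tall; origin under its foot. A bystander
- sample_box: clear flat sample box, loose, 60 x 85 x 22 mm with dark chips; origin under its centre. A bystander
- white_jar: white plastic jar, loose, 42 mm across, 42 mm tall; origin under its centre. A bystander
- device_box: black flat device box, loose, 60 x 90 x 18 mm; origin under its centre. A bystander
- driver: screwdriver with blue handle, lying loose, 170 mm long along its own x; origin at the underside near mid-length. A bystander
- tweezers: steel tweezers lying loose, 122 mm long along their own x, 6 mm high; origin under their middle. A bystander

How it is judged:
By the outcome, as a careful person would: the job done as asked, in the order asked, and still so for the second after the job is handed in, with the robot touching nothing.
It also fails if it takes over 42 s, if anything falls off the work surface, if the arm or the gripper's body presses on something with over 40 N, if the wrist force passes 120 N, or if a joint passes its speed limit or range.

### The arm

A 6-joint arm with a two-finger parallel gripper is mounted at the origin on the work surface. World frame = base frame: x ahead of the robot, y to its left, z up, the work surface at z = 0. Lengths are in m, angles in rad, forces in N, time in s.
With the tool pointing down it reaches from about 0.325 to 0.775 m from the base axis. Payload 9.3 kg.
Tool frame: the origin (TCP) lies at the very end of the fingers, on their centre line; the grasp point (between the pads) lies 19 mm behind it; z points along the fingers, y is the line along which they close (so a half turn about z gives the same grasp; the last joint's range is limited). The gripper opens to 85 mm and grips with 20 to 120 N. Pads are 22 mm wide; open, the fingers measure 114 mm over their backs; the gripper's body (76 mm by 85 mm) begins 54 mm behind the grasp point. The pads swing forward as they close: fully open they stand 13 mm farther back than shut.
Start: joints at [-1.275, 0.259, 0.021, 1.334, 0, 1.418], TCP at [0.239, -0.496, 0.231] pointing down, gripper open.
Joint ranges: [-3.04, 3.04], [-0.91, 1.82], [-1.04, 1.36], [-1.92, 1.95], [-1.52, 1.45], [-3.14, 3.14]. Speed limits (rad/s): [2.22, 2.22, 2.79, 3.14, 3.14, 3.14].

### API

Orientations are given as a 3x3 rotation matrix whose columns are the frame's x, y, z axes.
In Python, from workcell import * gives the robot as it stands.
- The arm moves only by the tool send_rows, never from a script. Its argument "plan" is a list of rows, each a list of 3 entries, a list of its own where there are three numbers: the turn, a rotation vector about the tool's x, y, z in rad, then the shift along the tool's x, y, z in m, then the opening, from 0 (shut) to 1 (fully open). A call has 1 to 20 rows; each row is the pose to reach, as a shift and turn from the pose commanded when the call began, along the tool's axes at that moment; what a row does not reach only later rows make up. A row lasts 1/10 s, in which the tool goes at most 50 mm and 8.59 degrees, less where a joint would pass 70% of its speed; a pose out of reach is approached as far as the arm can. A call with a gripper value outside its range is refused whole. The fingers move at their own pace and stop on an object; the grip force is fixed at half the most. Time passes only in rows, so rows that repeat a pose let the fingers close. It gives the time, the measured TCP pose, the force, the opening and the grip force at its end, in the units of the state.
- state(): the state, without advancing time (a new reading comes with each control period).
- get_image(name): name is "scene" or "top" or "wrist"; returns the picture (384x512x3 uint8, red, green, blue); there is no depth.
- camera_model(name): a dict with "camera_matrix" (3x3 intrinsics, pixels), "distortion" ([k1, k2, p1, p2, k3] as OpenCV has them; the pictures are not rectified), "T" (4x4, takes a point from camera to world coordinates); the wrist camera has in their place "T_tool_cam" (4x4, takes a point from camera to tool coordinates, whose origin is the TCP and whose axes are the flange's). Camera axes: x right, y down, z forward; pixel columns grow to the right and rows downward; lengths in m; the calibration is good to about 2 mm. A picture is of the moment at which its call begins: read the wrist's pose just before it. camera_model takes no time and is no camera call.
- hand_in(): hands the job in; it is judged then, once.
The state is a dict: "clock": time; "joint_pos": joint angles; "dq": joint speeds; "effort": joint torques, N m; "tool_pos": TCP position; "ee_rot": TCP orientation; "ft_force": force on the tool from outside, world axes, zero at the start; "ft_torque": the same for the moment, N m; "finger_gap": finger opening in m; "gripper_force": force on a finger pad.
Only numpy, scipy, OpenCV 4.12 (cv2) and the standard library are available. Lean on these libraries where they do the work, as an engineer would, in place of code of your own. Each camera call takes 0.05 s, during which the arm holds its last target. There are 200 camera calls.

## Working session

There is one attempt and no reset: what is moved stays moved. The work goes in short steps, Python scripts to look and compute and a tool call to move; the robot and the scene stay as the last step left them, time stands still between calls to the robot, and variables do not carry over. Pictures are saved under pics/ and viewed, at most 10 in all, crops included, and the job is handed in when it is done.

Besides the shell and the picture viewer there is one more tool, called after "Call:" as a command line: name --argument value ..., lists and objects as JSON in quotes. send_rows: Moves the arm, as the interface text tells. Its arguments: {"type":"object","properties":{"plan":{"type":"array","items":{"type":"array"}}},"required":["plan"]}

```bash
mkdir -p pics
python3 - <<'E'
from workcell import *
import cv2,numpy as np
for n in ["scene","top"]:
    im=get_image(n); cv2.imwrite(f"pics/{n}0.png",cv2.cvtColor(np.asarray(im),cv2.COLOR_RGB2BGR))
    m=camera_model(n); print(n,np.round(m["T"],3).tolist(),np.round(m["camera_matrix"],1).tolist(),m["distortion"])
s=state();print(s["clock"],s["tool_pos"],np.round(s["ee_rot"],4).tolist(),s["finger_gap"])
E
```

```text
scene [[-0.618, 0.423, -0.663, 1.41], [0.786, 0.32, -0.529, 0.652], [-0.012, -0.848, -0.53, 0.736], [0.0, 0.0, 0.0, 1.0]] [[405.4, 0.0, 253.0], [0.0, 405.4, 184.3], [0.0, 0.0, 1.0]] [-0.02483325  0.          0.          0.          0.        ]
top [[-0.021, -0.99, 0.142, 0.41], [-1.0, 0.02, -0.008, -0.026], [0.005, -0.143, -0.99, 1.105], [0.0, 0.0, 0.0, 1.0]] [[352.7, 0.0, 258.1], [0.0, 352.7, 189.8], [0.0, 0.0, 1.0]] [-0.06781794  0.          0.          0.          0.        ]
0.1 [ 0.23855002 -0.49530681  0.23075073] [[0.901, 0.4339, -0.0004], [0.4339, -0.901, 0.0011], [0.0001, -0.0011, -1.0]] 0.08532620986036901
```

View pics/top0.png

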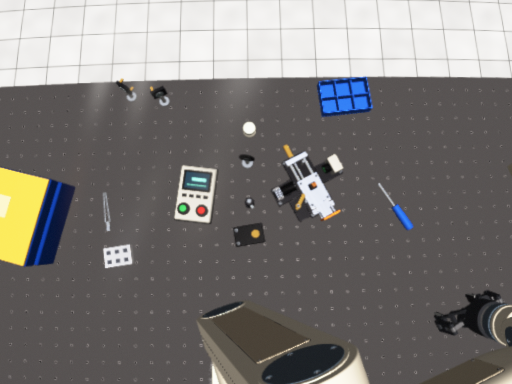

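View pics/scene0.png

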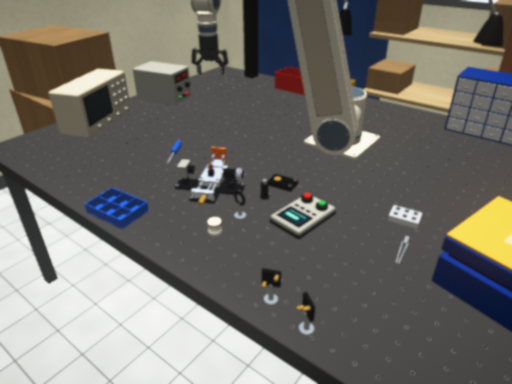

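Top view: the rig is near (312,185), with its orange plate at about (331,214) and the cartridge tip at (288,151). The meter has green at (183,209) and red at (202,210). I'll zoom in.

```bash
cat > h.py <<'E'
from workcell import *
import cv2,numpy as np
def ray(n,uv,z):
    m=camera_model(n);T=np.array(m["T"]);K=np.array(m["camera_matrix"])
    p=cv2.undistortPoints(np.array([[uv]],float),K,np.array(m["distortion"]))[0,0]
    d=T[:3,:3]@[p[0],p[1],1];o=T[:3,3];return o+d*(z-o[2])/d[2]
def proj(n,P):
    m=camera_model(n);T=np.linalg.inv(np.array(m["T"]))
    r,_=cv2.Rodrigues(T[:3,:3]);return cv2.projectPoints(np.array(P,float).reshape(-1,1,3),r,T[:3,3],np.array(m["camera_matrix"]),np.array(m["distortion"]))[0][:,0]
E
python3 - <<'E'
from h import *
im=cv2.imread("pics/top0.png")
c=im[140:230,165:355];cv2.imwrite("pics/c1.png",cv2.resize(c,None,fx=4.2,fy=4.2,interpolation=cv2.INTER_CUBIC))
c=im[140:230,165:355]
hsv=cv2.cvtColor(im,cv2.COLOR_BGR2HSV)
for nm,lo,hi,box in [("green",(50,120,60),(85,255,255),(170,200,195,220)),("red",(0,150,80),(6,255,255),(190,200,215,220)),("red2",(172,150,80),(180,255,255),(190,200,215,220)),("orange",(5,130,120),(20,255,255),(318,203,345,222))]:
    x0,y0,x1,y1=box;m=cv2.inRange(hsv[y0:y1,x0:x1],lo,hi);v,u=np.nonzero(m);
    if len(u):
        print(nm,len(u),u.mean()+x0,v.mean()+y0)
for n,uv,z in [("plate",(331,214),.088),("tip",(288,148),.03),("amber",(313,185),.079)]:print(n,ray("top",uv,z))
E
```

```text
green 46 182.26086956521738 207.7391304347826
red 46 200.6304347826087 209.8913043478261
orange 50 331.6 214.68
plate [ 0.48110452 -0.24316146  0.088     ]
tip [ 0.69522672 -0.13059988  0.03      ]
amber [ 0.56854269 -0.19592105  0.079     ]
```

View pics/c1.png

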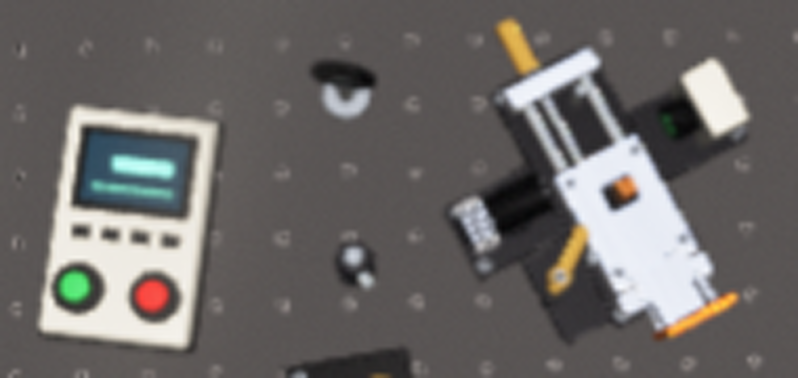

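Crop view: plate top edge runs (657,335)–(738,297), block at (622,189), lamp/detector housings on both sides, green key at (74,287) and red at (153,297). I'll move behind the rig at height with the fingers closing, then refine with the wrist camera.

Call:
send_rows --plan '[[[0, 0, 0], [0.025, -0.012, 0], 0], [[0, 0, 0], [0.06, -0.027, 0], 0], [[0, 0, 0], [0.1, -0.045, 0], 0], [[0, 0, 0], [0.14, -0.063, 0], 0], [[0, 0, 0], [0.18, -0.081, 0], 0], [[0, 0, 0], [0.21, -0.095, 0], 0], [[0, 0, 0], [0.235, -0.106, 0], 0], [[0, 0, 0], [0.25, -0.113, 0], 0], [[0, 0, 0], [0.256, -0.115, 0], 0], [[0, 0, 0], [0.256, -0.115, 0], 0], [[0, 0, 0], [0.256, -0.115, 0], 0]]'

```text
clock: 1.2
tool_pos: [0.419, -0.2813, 0.2311]
ee_rot: [[0.901, 0.434, -0.0], [0.434, -0.901, 0.0], [-0.0, -0.0, -1.0]]
ft_force: [0.1, 1.0, -0.6]
finger_gap: 0.0002
gripper_force: 0.0
```

Run:
```python
from h import *
s=state();im=get_image("wrist");cv2.imwrite("pics/w1.png",im[:,:,::-1])
m=camera_model("wrist");print({k:np.round(v,4).tolist() for k,v in m.items()})
print(s["clock"],s["tool_pos"],np.round(s["ee_rot"],4).tolist(),s["finger_gap"],s["ft_force"])
np.savez("w1.npz",p=s["tool_pos"],R=s["ee_rot"])
```

```text
{'camera_matrix': [[289.5611, 0.0, 254.7667], [0.0, 289.5611, 188.1715], [0.0, 0.0, 1.0]], 'distortion': [-0.0663, 0.0, 0.0, 0.0, 0.0], 'T_tool_cam': [[0.0001, -0.9541, -0.2996, 0.076], [1.0, 0.0002, -0.0002, -0.0007], [0.0003, -0.2996, 0.9541, -0.1437], [0.0, 0.0, 0.0, 1.0]]}
1.2 [ 0.41904386 -0.28134429  0.23113656] [[0.9011, 0.4337, -0.0004], [0.4337, -0.9011, 0.0], [-0.0003, -0.0002, -1.0]] 0.00015610415682703336 [ 0.10545235  0.97842407 -0.56341179]
```

View pics/w1.png

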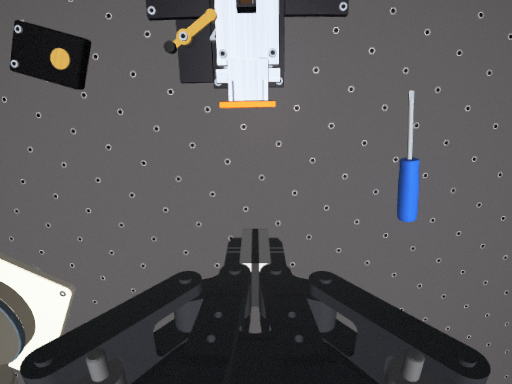

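Wrist view: the plate's top edge runs (220,107)–(275,105), almost square to the tool x axis. The closed fingertips are at (255,230).

```bash
cat >> h.py <<'E'
def wray(uv,z,p,R):
    m=camera_model("wrist");Tt=np.eye(4);Tt[:3,:3]=R;Tt[:3,3]=p;T=Tt@np.array(m["T_tool_cam"])
    q=cv2.undistortPoints(np.array([[uv]],float),np.array(m["camera_matrix"]),np.array(m["distortion"]))[0,0]
    d=T[:3,:3]@[q[0],q[1],1];o=T[:3,3];return o+d*(z-o[2])/d[2]
E
python3 - <<'E'
from h import *
f=np.load("w1.npz");p,R=f["p"],f["R"]
im=cv2.imread("pics/w1.png");hsv=cv2.cvtColor(im,cv2.COLOR_BGR2HSV)
m=cv2.inRange(hsv[90:120,210:290],(5,150,120),(20,255,255));v,u=np.nonzero(m);v+=90;u+=210
print(u.min(),u.max(),v.min(),v.max())
us=range(u.min()+2,u.max()-1);lo=[v[u==k].max()+.5 for k in us];hi=[v[u==k].min()-.5 for k in us]
a=np.polyfit(us,lo,1);b=np.polyfit(us,hi,1);print(a,b)
e0,e1=u.min()-.5,u.max()+.5
L=wray((e0,np.polyval(a,e0)),.088,p,R);Rr=wray((e1,np.polyval(a,e1)),.088,p,R)
d=Rr-L;print(L,Rr,"width",np.linalg.norm(d),"mid",(L+Rr)/2)
x=np.array([-d[1],d[0]])/np.linalg.norm(d);
print("push dir",x,np.degrees(np.arctan2(x[1],x[0])),"toolx",np.degrees(np.arctan2(R[1,0],R[0,0])))
T0=(L+Rr)/2;print("rel tool",R.T@(T0-p))
print("top cam plate", ray("top",(331.6,214.7),.088))
g=ray("top",(182.26,207.74),.056);r=ray("top",(200.63,209.89),.056);print(g,r,np.linalg.norm(g-r))
E
```

```text
219 275 101 107
[-1.98355104e-02  1.12172956e+02] [-1.85453959e-02  1.05458071e+02]
[ 0.46375016 -0.22023382  0.088     ] [ 0.48838783 -0.2691046   0.088     ] width 0.05472995365137748 mid [ 0.476069   -0.24466921  0.088     ]
push dir [0.89294398 0.45016781] 26.754450831811326 toolx 25.700114832504166
rel tool [ 0.06733743 -0.00829378  0.14311494]
top cam plate [ 0.47903649 -0.24481173  0.088     ]
[0.51133903 0.19413787 0.056     ] [0.50382676 0.13902188 0.056     ] 0.05562559788348793
```

Call:
send_rows --plan '[[[0, 0, -0.018], [0, -0.004, 0.02], 0], [[0, 0, -0.018], [0, -0.008, 0.05], 0], [[0, 0, -0.018], [0, -0.008, 0.085], 0], [[0, 0, -0.018], [0, -0.008, 0.12], 0], [[0, 0, -0.018], [0.005, -0.008, 0.15], 0], [[0, 0, -0.018], [0.02, -0.008, 0.17], 0], [[0, 0, -0.018], [0.035, -0.008, 0.18], 0], [[0, 0, -0.018], [0.046, -0.008, 0.181], 0], [[0, 0, -0.018], [0.05, -0.008, 0.181], 0], [[0, 0, -0.018], [0.05, -0.008, 0.181], 0]]'

```text
clock: 2.25
tool_pos: [0.4619, -0.2522, 0.0513]
ee_rot: [[0.893, 0.451, 0.001], [0.451, -0.893, -0.001], [0.001, 0.002, -1.0]]
ft_force: [-0.5, 0.1, -0.6]
finger_gap: 0.0002
gripper_force: 0.0
```

Call:
send_rows --plan '[[[0, 0, 0], [0.003, 0, 0], 0], [[0, 0, 0], [0.006, 0, 0], 0], [[0, 0, 0], [0.009, 0, 0], 0], [[0, 0, 0], [0.013, 0, 0], 0], [[0, 0, 0], [0.017, 0, 0], 0], [[0, 0, 0], [0.021, 0, 0], 0], [[0, 0, 0], [0.025, 0, 0], 0], [[0, 0, 0], [0.029, 0, 0], 0], [[0, 0, 0], [0.033, 0, 0], 0], [[0, 0, 0], [0.036, 0, 0], 0], [[0, 0, 0], [0.039, 0, 0], 0], [[0, 0, 0], [0.042, 0, 0], 0], [[0, 0, 0], [0.042, 0, 0], 0]]'

```text
clock: 3.55
tool_pos: [0.4981, -0.2336, 0.0508]
ee_rot: [[0.893, 0.449, -0.001], [0.449, -0.893, -0.001], [-0.001, 0.001, -1.0]]
ft_force: [-5.4, -3.3, 4.6]
finger_gap: -0.0001
gripper_force: 3.3
```

Call:
send_rows --plan '[[[0, 0, 0], [0.002, 0, 0], 0], [[0, 0, 0], [0.004, 0, 0], 0], [[0, 0, 0], [0.006, 0, 0], 0], [[0, 0, 0], [0.006, 0, 0], 0]]'

```text
clock: 3.95
tool_pos: [0.5033, -0.2309, 0.0507]
ee_rot: [[0.893, 0.449, -0.001], [0.449, -0.893, -0.002], [-0.002, 0.001, -1.0]]
ft_force: [-5.7, -3.9, 5.5]
finger_gap: 0.0002
gripper_force: 3.5
```

Call:
send_rows --plan '[[[0, 0, 0], [0.0015, 0, 0], 0], [[0, 0, 0], [0.003, 0, 0], 0], [[0, 0, 0], [0.003, 0, 0], 0]]'

```text
clock: 4.25
tool_pos: [0.5043, -0.2304, 0.0508]
ee_rot: [[0.894, 0.448, -0.004], [0.448, -0.894, -0.003], [-0.005, 0.001, -1.0]]
ft_force: [-15.6, -8.4, 9.7]
finger_gap: -0.0
gripper_force: 8.4
```

The force jumped to 18 N with the motion stalled about 42 mm past contact, so the slide is at the stop pin. Now letting go and backing off.

Call:
send_rows --plan '[[[0, 0, 0], [-0.005, 0, 0], 0], [[0, 0, 0], [-0.015, 0, 0], 0], [[0, 0, 0], [-0.03, 0, 0], 0], [[0, 0, 0], [-0.05, 0, 0], 0], [[0, 0, 0], [-0.07, 0, 0], 0], [[0, 0, 0], [-0.09, 0, 0], 0], [[0, 0, 0], [-0.105, 0, -0.015], 0], [[0, 0, 0], [-0.11, 0, -0.05], 0], [[0, 0, 0], [-0.11, 0, -0.09], 0], [[0, 0, 0], [-0.11, 0, -0.13], 0], [[0, 0, 0], [-0.11, 0, -0.16], 0], [[0, 0, 0], [-0.11, 0, -0.18], 0], [[0, 0, 0], [-0.11, 0, -0.18], 0]]'

```text
clock: 5.55
tool_pos: [0.4086, -0.2793, 0.2329]
ee_rot: [[0.893, 0.45, 0.004], [0.45, -0.893, -0.003], [0.002, 0.004, -1.0]]
ft_force: [0.2, -0.5, -0.8]
finger_gap: -0.0002
gripper_force: 0.0
```

Run:
```python
from h import *
s=state();im=get_image("wrist");cv2.imwrite("pics/w2.png",im[:,:,::-1]);p,R=s["tool_pos"],s["ee_rot"]
t=get_image("top");cv2.imwrite("pics/top2.png",t[:,:,::-1])
hsv=cv2.cvtColor(im[:,:,::-1].copy(),cv2.COLOR_BGR2HSV)
m=cv2.inRange(hsv[:150,200:310],(5,150,120),(20,255,255));n,_,st,c=cv2.connectedComponentsWithStats(m)
for i in range(1,n):
    if st[i,4]>30:
        x,y,w,h,A=st[i];q=wray((200+x+w/2-.5,y+h-.5),.088,p,R);print(st[i],q,(q[:2]-[.47607,-.24467])@[.893,.450])
print(s["clock"],p,np.round(R,4).tolist(),s["ft_force"])
```

```text
[ 28  70  55   5 252] [ 0.49577696 -0.23541664  0.088     ] 0.021762325448143428
5.55 [ 0.40860537 -0.27929626  0.2329298 ] [[0.8931, 0.4499, 0.0039], [0.4499, -0.8931, -0.003], [0.0021, 0.0044, -1.0]] [ 0.23717933 -0.46244764 -0.77080165]
```

View pics/w2.png

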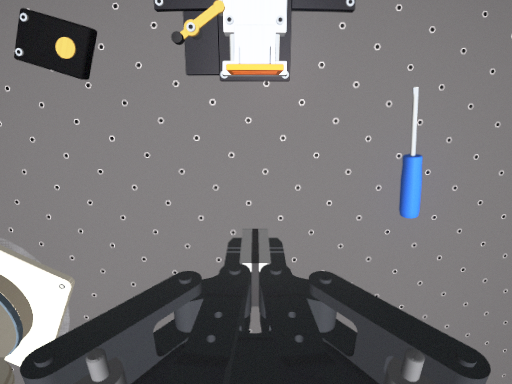

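Wrist view: the plate's top edge has moved forward to v≈70, about 26 mm of travel, and it is holding there. Driver and device box are undisturbed. Moving towards the green key.

Call:
send_rows --plan '[[[0, 0, 0], [0.01, -0.015, 0], 0], [[0, 0, 0], [0.025, -0.039, 0], 0], [[0, 0, 0], [0.045, -0.07, 0], 0], [[0, 0, 0], [0.067, -0.103, 0], 0], [[0, 0, 0], [0.089, -0.137, 0], 0], [[0, 0, 0], [0.111, -0.171, 0], 0], [[0, 0, 0], [0.133, -0.205, 0], 0], [[0, 0, 0], [0.155, -0.239, 0], 0], [[0, 0, 0], [0.177, -0.273, 0], 0], [[0, 0, 0], [0.199, -0.307, 0], 0], [[0, 0, 0], [0.219, -0.337, 0], 0], [[0, 0, 0], [0.234, -0.36, 0], 0], [[0, 0, 0], [0.242, -0.373, 0], 0], [[0, 0, 0], [0.245, -0.377, 0], 0], [[0, 0, 0], [0.245, -0.377, 0], 0], [[0, 0, 0], [0.245, -0.377, 0], 0]]'

```text
clock: 7.25
tool_pos: [0.4571, 0.1677, 0.2297]
ee_rot: [[0.893, 0.45, -0.001], [0.45, -0.893, -0.0], [-0.001, -0.0, -1.0]]
ft_force: [0.2, 0.6, 0.3]
finger_gap: -0.0005
gripper_force: 0.0
```

Run:
```python
from h import *
s=state();im=get_image("wrist");cv2.imwrite("pics/w3.png",im[:,:,::-1]);p,R=s["tool_pos"],s["ee_rot"]
t=get_image("top");cv2.imwrite("pics/top3.png",t[:,:,::-1]);cv2.imwrite("pics/c3.png",cv2.resize(t[140:230,265:355,::-1],None,fx=6,fy=6,interpolation=cv2.INTER_CUBIC))
hsv=cv2.cvtColor(im[:,:,::-1].copy(),cv2.COLOR_BGR2HSV)
for nm,lo,hi in [("g",(50,120,60),(85,255,255)),("r",(0,150,80),(6,255,255))]:
    m=cv2.inRange(hsv[:230],lo,hi);n,_,st,c=cv2.connectedComponentsWithStats(m)
    for i in range(1,n):
        if st[i,4]>60:
            q=wray(c[i],.056,p,R);print(nm,st[i],c[i],q,"rel tool",R.T@(q-p))
print(s["clock"],p,np.round(R,4).tolist(),s["ft_force"])
```

```text
g [245 103  20  20 313] [254.34824281 112.39616613] [0.51092449 0.19624923 0.056     ] rel tool [ 0.06105481 -0.00127898  0.17367162]
r [287 133  19  19 291] [296.16151203 141.90378007] [0.50344565 0.14112911 0.056     ] rel tool [0.02958696 0.0445897  0.17369734]
7.25 [0.45714065 0.16770757 0.22973494] [[0.8932, 0.4497, -0.001], [0.4497, -0.8932, -0.0003], [-0.001, -0.0002, -1.0]] [0.15799772 0.61178738 0.28126757]
```

View pics/w3.png

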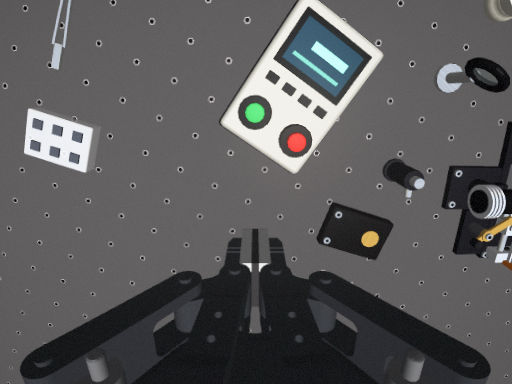

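View pics/c3.png

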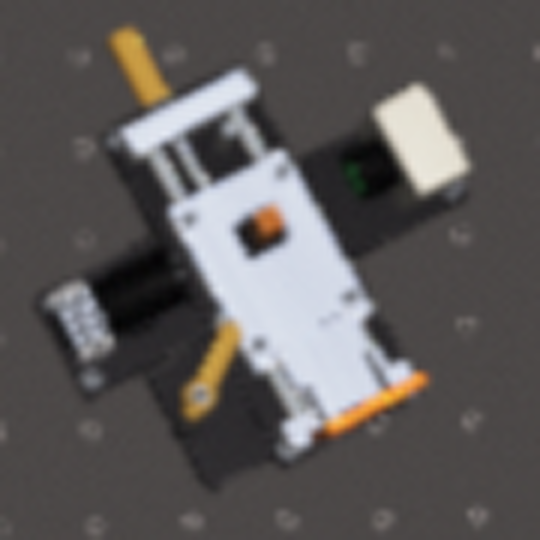

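Slide is latched with the block between lamp and detector. Wrist view: green at (254,112), red at (296,142); green agrees with the top camera within 2 mm. Going down on the green key.

Call:
send_rows --plan '[[[0, 0, 0], [0.02, 0, 0.01], 0], [[0, 0, 0], [0.045, 0, 0.03], 0], [[0, 0, 0], [0.06, 0, 0.06], 0], [[0, 0, 0], [0.06, 0, 0.095], 0], [[0, 0, 0], [0.06, 0, 0.125], 0], [[0, 0, 0], [0.06, 0, 0.148], 0], [[0, 0, 0], [0.06, 0, 0.16], 0], [[0, 0, 0], [0.06, 0, 0.167], 0], [[0, 0, 0], [0.06, 0, 0.17], 0], [[0, 0, 0], [0.06, 0, 0.17], 0]]'

```text
clock: 8.35
tool_pos: [0.5114, 0.1953, 0.0609]
ee_rot: [[0.893, 0.45, 0.001], [0.45, -0.893, 0.0], [0.001, 0.0, -1.0]]
ft_force: [0.3, 0.1, -0.5]
finger_gap: -0.0005
gripper_force: 0.0
```

Call:
send_rows --plan '[[[0, 0, 0], [0, 0, 0.002], 0], [[0, 0, 0], [0, 0, 0.004], 0], [[0, 0, 0], [0, 0, 0.006], 0], [[0, 0, 0], [0, 0, 0.008], 0], [[0, 0, 0], [0, 0, 0.008], 0]]'

```text
clock: 8.85
tool_pos: [0.5112, 0.1955, 0.0524]
ee_rot: [[0.893, 0.45, 0.001], [0.45, -0.893, 0.0], [0.001, 0.0, -1.0]]
ft_force: [0.6, 0.6, 3.2]
finger_gap: -0.0001
gripper_force: 1.6
```

Call:
send_rows --plan '[[[0, 0, 0], [0, 0, 0.0015], 0], [[0, 0, 0], [0, 0, 0.003], 0], [[0, 0, 0], [0, 0, 0.003], 0]]'

```text
clock: 9.15
tool_pos: [0.5113, 0.1955, 0.05]
ee_rot: [[0.893, 0.45, 0.001], [0.45, -0.893, 0.0], [0.001, 0.0, -1.0]]
ft_force: [-2.0, 0.2, 10.2]
finger_gap: 0.0002
gripper_force: 4.7
```

10 N exceeds the 5 N full-travel force and z has stalled, so the key is fully down. Releasing straight up.

Call:
send_rows --plan '[[[0, 0, 0], [0, 0, 0.0005], 0], [[0, 0, 0], [0, 0, -0.004], 0], [[0, 0, 0], [0, 0, -0.012], 0], [[0, 0, 0], [0, 0, -0.03], 0], [[0, 0, 0], [0, 0, -0.06], 0], [[0, 0, 0], [0, 0, -0.1], 0], [[0, 0, 0], [-0.02, 0, -0.14], 0], [[0, 0, 0], [-0.05, 0, -0.17], 0], [[0, 0, 0], [-0.06, 0, -0.18], 0], [[0, 0, 0], [-0.06, 0, -0.18], 0], [[0, 0, 0], [-0.06, 0, -0.18], 0]]'

```text
clock: 10.25
tool_pos: [0.4576, 0.1685, 0.2284]
ee_rot: [[0.893, 0.45, -0.001], [0.45, -0.893, -0.0], [-0.001, -0.0, -1.0]]
ft_force: [-0.3, 0.2, -1.0]
finger_gap: 0.0005
gripper_force: 0.0
```

Run:
```python
from h import *
im=get_image("wrist")[:,:,::-1];t=get_image("top")[:,:,::-1]
w=cv2.resize(im[:240,200:],None,fx=1.2,fy=1.2);c=cv2.resize(t[140:230,265:355],(288,288),interpolation=cv2.INTER_CUBIC)
cv2.imwrite("pics/f.png",np.hstack([w,c]))
print(state()["ft_force"], np.abs(t[140:230,265:355].astype(int)-cv2.imread("pics/top3.png")[140:230,265:355]).max())
```

```text
[ 0.1913021   0.30306895 -0.07914655] 6
```

View pics/f.png

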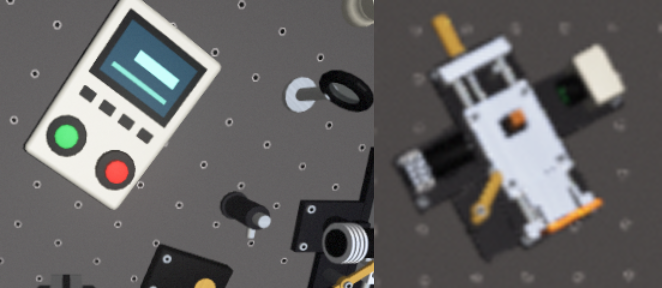

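The final view shows the key back up, the slide still latched (rig image unchanged) and the bystanders where they stood.

```bash
python3 -c "
from workcell import *
print(hand_in())"
```

```text
the job is handed in; nothing more can be done
None
```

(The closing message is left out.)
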